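Pin back a sprung belt tensioner for a belt change

ROBOT

A 6-joint arm with a two-finger parallel gripper is mounted at the origin on the work surface. World frame = base frame: x ahead of the robot, y to its left, z up, the work surface at z = 0. Lengths are in m, angles in rad, forces in N, time in s.
With the tool pointing down it reaches from about 0.425 to 0.95 m from the base axis. Payload 3.5 kg.
Tool frame: the origin (TCP) lies midway between the tips of the shut fingers; the grasp point (between the pads) lies 19 mm behind it; z points along the fingers, x is the direction in which the jaws open and shut, and the axes are right-handed (so a half turn about z gives the same grasp; the last joint's range is limited). The gripper opens to 85 mm and grips with 20 to 120 N. Pads are 22 mm wide; open, the fingers measure 114 mm over their backs; the gripper's body (76 mm by 85 mm) begins 54 mm behind the grasp point. The pads swing forward as they close: fully open they stand 13 mm farther back than shut.
Start: joints at [-1.272, 0.286, 1.577, -0, 1.279, -0.15], TCP at [0.293, -0.608, 0.231] pointing down, gripper open.
Joint ranges: [-2.77, 2.77], [-0.9, 2.22], [0.21, 2.48], [-1.53, 4.67], [0.24, 2.81], [-2.84, 2.84]. Speed limits (rad/s): [2.79, 2.79, 3.14, 3.14, 3.14, 3.14].

INTERFACE

Orientations are given as a unit quaternion [x, y, z, w].
In Python, from plant import readout, optics, ctrl gives the robot as it stands. The module is installed in compiled form; this text tells all that it offers.
- The arm moves only by the shell command python3 -m crank 'ROWS' [OPENING] [FORCE]. ROWS is text: rows parted by semicolons, each of 6 numbers parted by spaces: the shift along the tool's x, y, z in mm, then the turn, a rotation vector about the tool's x, y, z in rad. In form: dx dy dz ax ay az; .... A call has 1 to 5 rows; each row shifts and turns the commanded pose from where the row before left it, along the tool's axes as they then stand; what a row does not reach is not made up. A row lasts 1/8 s, in which the tool goes at most 62.5 mm and 10.7 degrees, less where a joint would pass 70% of its speed; a pose out of reach is approached as far as the arm can. A call is refused whole if a number of a shift passes 62.5 or a number of a turn 0.188, either way. A call with a gripper value outside its range is refused whole. OPENING is the opening, from -1 (shut) to 1 (fully open), set as the call begins (- or left out, the last holds). The fingers move at their own pace and stop on an object; FORCE is the grip in N (left out, the last holds). Time passes only in rows, so rows that do not move let the fingers close. It gives the time, the measured TCP pose, the force and the opening at its end, in the units of the state.
- readout.get_state(): the state, without advancing time (a new reading comes with each control period).
- optics.read_camera(name): name is "side" or "top"; returns the picture (480x640x3 uint8, red, green, blue); there is no depth.
- optics.calibration(name): a dict with "mtx" (3x3 intrinsics, pixels), "rvec" (rotation vector, rad) and "tvec" (3), from world to camera coordinates, as OpenCV has them. Camera axes: x right, y down, z forward; pixel columns grow to the right and rows downward; lengths in m; the calibration is good to about 2 mm. A picture is of the moment at which its call begins. calibration takes no time and is no camera call.
- ctrl.sign_off(): hands the job in, once; it reports no verdict.
Trained networks look in the newest picture that a camera, given by its name, has taken for a name from the list of things; names that differ only in an ending like _2 or _b are one class to them, and where a whole thing is asked for, a point or a joint stands for the part that bears it (a point fixed in the world has none). Each returns a list of dicts, best first, with "p" (0 to 1); they miss things now and then, are a little off and sometimes report something else, mostly with a low value. They report only what shows in the picture. A call takes as long as a camera call. They do not tell look-alikes from the thing itself.
- optics.recognise(camera, thing): "xy" ([column, row] as shares, 0 to 1, of the picture: columns of its width, rows of its height, amid what is visible of it).
The state is a dict: "time": time; "qpos": joint angles; "dq": joint speeds; "joint_efforts": joint torques, N m; "eef_pos": TCP position; "tcp_rot": TCP orientation; "contact_force": force on the tool from outside, world axes, zero at the start; "wrist_torque": the same for the moment, N m; "opening": opening from 0.0 (shut) to 1.0 (fully open).
Only numpy, scipy, OpenCV 4.12 (cv2) and the standard library are available. Lean on these libraries where they do the work, as an engineer would, in place of code of your own. Each camera call takes 0.05 s, during which the arm holds its last target.

TASK

Lock the snow blower's belt tensioner back so that a new belt can go on: take the locking pin from its stand, put it down through the eye of the sprung tension arm, and with the pin swing the arm anticlockwise (seen from above) against its spring until the pin finds the slot in the plate beneath. Push the pin fully home in the slot, upright, and let go, so that the pin alone holds the arm back. Feel your way gently without forcing the pin, and do not disturb the charger, canister and torch.

Things in the scene. Friction and masses are not known exactly. Their poses are not given: they have to be found in the camera images.
- pin: Loose locking pin, upright in its stand: round steel shank 10 mm in diameter and 50 mm long with a 3 mm chamfer at its foot, below a black plastic grip block 22 x 22 mm in plan and 34 mm high. Origin: centre of the shank's foot (the tip); z points up along the pin to the grip block, whose underside is 50 mm and top 84 mm from the origin; x and y square to the block's faces. About 60 g.
- pin_stand: Fixed grey plastic stand 60 x 60 x 30 mm high with a 12 mm hole, 26 mm deep, in which the pin stands at the start (its foot 4 mm above the shelf). Origin: centre of the underside.
- tensioner: Belt tensioner fixed to the shelf, face up. Dark steel base plate 230 x 230 x 12 mm; on it an aluminium slotted plate (heights 12 to 30 mm); above it the steel tension arm with a round drum (radius 42 mm, top at 52 mm), a lug with the eye, and opposite it a grooved black idler wheel (radius 32 mm, top at 56 mm). Origin: on the pivot axis, underside of the base plate; z up.
- plate_level (a point): Point on the pivot axis level with the slotted plate's flat top, 30 mm above the tensioner's origin. Slot: centre 85 mm from the axis like the eye, 12.5 mm wide along the arc, 16 mm long radially, 18 mm deep to the base plate. Its place on the arc differs each time: under the eye at an arm turn between 0.40 and 0.70 rad, found by feel or seen from above. The top is flat before and around it.
- pivot (a point): Centre of the arm's pivot bolt, 57 mm above the tensioner's origin, on the turning axis (vertical).
- eye (a point): Centre of the upper mouth of the round eye in the arm's lug, 85 mm from the pivot; moves with the arm. The hole is 13 mm in diameter with a 1.5 mm chamfer, right through the 12 mm thick lug (44 mm radially by 36 mm wide, top 44 mm and underside 32 mm above the tensioner's origin). A 2 mm gap lies between the lug and the slotted plate.
- tension_arm (a joint): Turn of the tension arm about the pivot in rad: 0 at its rest stop, where the spring holds it, growing anticlockwise seen from above, hard stop at 0.9. The spring always pulls back towards 0: 0.3 Nm at 0 rising by 0.3 Nm per rad, so about 3.5 N at the eye at rest and 5 to 6 N at the slot. If let go unpinned the arm springs back.
- charger: Bystander: blue battery charger, 110 x 170 x 65 mm with a carrying bar to 95 mm. Origin: centre of the underside.
- canister: Bystander: red plastic canister with a black screw cap, 100 x 140 mm, 182 mm high. Origin: centre of the underside.
- torch: Bystander: black press-button torch lying down, 140 mm long, 48 mm across the head. Origin: under its middle, on the shelf.
Things that resemble listed ones, but are neither listed nor needed, are in the scene too. What is shaped like the pin but orange or pink is not meant.

How it is judged:
On the way, in this order (a step that is already met when the one before it is completed fails the run):
1. the pin is down through the eye of the arm, the arm still near its rest stop (horizontal distance between pin and eye below 0.006 m and z of pin in the frame of tensioner below 0.036 m and value of joint tension_arm below 0.2 rad), for 0.1 s.
2. the arm has been swung back by the pin in its eye (horizontal distance between pin and eye below 0.006 m and z of pin in the frame of tensioner below 0.04 m and value of joint tension_arm above 0.33 rad), for 0.1 s.
At the end, for the whole second after the job is handed in: The pin stands in the eye and the slot, foot within 6 mm of the eye's axis, at least 12 mm down the 18 mm deep slot (foot less than 18 mm above the tensioner's underside), leaning less than 0.2 rad; the arm is held back at more than 0.33 rad; pin and arm are at rest and released (horizontal distance between pin and eye below 0.006 m and z of pin in the frame of tensioner below 0.018 m and value of joint tension_arm above 0.33 rad and angle between pin's own z axis and vertical below 0.2 rad and linear speed of pin below 0.02 m/s and velocity of joint tension_arm between -0.05 and 0.05 rad/s); the robot touches nothing.
It fails at once if the pin is forced: more than 40 N between it and the tensioner (contact force between pin and tensioner above 40 N).
It fails at once if the charger is moved more than 20 mm (distance of charger from where it was at the start of the episode above 0.02 m).
It fails at once if the canister is moved more than 20 mm (distance of canister from where it was at the start of the episode above 0.02 m).
It fails at once if the torch is moved more than 20 mm (distance of torch from where it was at the start of the episode above 0.02 m).
It also fails if it takes over 72 s, if anything falls off the work surface, if the arm or the gripper's body presses on something with over 40 N, if the wrist force passes 120 N, or if a joint passes its speed limit or range.

## Working session

There is one attempt and no reset: what is moved stays moved. The work goes in short steps, Python scripts to look and compute and a shell command to move; the robot and the scene stay as the last step left them, time stands still between calls to the robot, and variables do not carry over. Pictures are saved under pics/ and viewed, and the job is handed in when it is done.

```bash
mkdir -p pics; ls
python3 - <<'E'
from plant import readout, optics
import cv2
for c in ("side","top"):
    im=optics.read_camera(c); cv2.imwrite(f"pics/{c}0.png",im[:,:,::-1])
    print(c,optics.calibration(c))
    for t in ("pin","pin_stand","tensioner","pivot","eye","charger","canister","torch"):
        print(t,[(round(d["xy"][0]*640,1),round(d["xy"][1]*480,1),round(d["p"],2)) for d in optics.recognise(c,t)])
print(readout.get_state())
E
```

```text
pics
side {'mtx': array([[528.78350783,   0.        , 308.72335056],
       [  0.        , 528.78350783, 239.59862434],
       [  0.        ,   0.        ,   1.        ]]), 'rvec': array([ 2.35197946, -0.03613054,  0.00789376]), 'tvec': array([-0.49229112,  0.10026349,  1.17035676])}
pin [(315.8, 346.1, 0.86), (259.7, 347.6, 0.86), (316.2, 395.0, 0.64)]
pin_stand [(311.7, 365.2, 0.81)]
tensioner [(356.1, 244.5, 0.77)]
pivot [(353.2, 241.1, 0.91)]
eye [(355.2, 225.0, 0.57)]
charger [(308.1, 152.8, 0.82)]
canister [(427.6, 396.3, 0.79)]
torch [(248.8, 181.0, 0.94), (311.9, 152.3, 0.2)]
top {'mtx': array([[589.18762161,   0.        , 329.71064152],
       [  0.        , 589.18762161, 236.7062483 ],
       [  0.        ,   0.        ,   1.        ]]), 'rvec': array([ 2.15194079, -2.21414869,  0.07327754]), 'tvec': array([0.0696383 , 0.51933232, 1.52352538])}
pin [(439.5, 280.9, 0.52), (440.5, 238.5, 0.51), (474.8, 244.0, 0.45)]
pin_stand [(433.1, 243.9, 0.92)]
tensioner [(303.7, 210.4, 0.91)]
pivot [(301.1, 206.8, 0.92)]
eye [(298.4, 201.1, 0.75)]
charger [(185.1, 244.1, 0.92)]
canister [(483.0, 163.6, 0.91)]
torch [(233.5, 306.6, 0.68)]
{'time': 0.9, 'qpos': array([-1.27201501e+00,  2.86257097e-01,  1.57666797e+00, -1.22746074e-06,
        1.27860577e+00, -1.50001977e-01]), 'dq': array([ 0.00127631,  0.00051331, -0.00200962, -0.0006646 ,  0.00053744,
        0.00153307]), 'joint_efforts': array([-7.42506691e-04, -4.05963707e+01, -2.92945057e+01, -1.39701810e-04,
        4.91843639e-04,  1.24941593e-06]), 'eef_pos': array([ 0.2928868 , -0.60814515,  0.23137087]), 'tcp_rot': array([ 8.46720128e-01, -5.32038555e-01,  2.30352002e-05,  2.06155064e-05]), 'contact_force': array([ 0.13752344, -0.3267594 , -0.70880007]), 'wrist_torque': array([-0.01954402, -0.02970749, -0.03145129]), 'opening': 1.0022070439087407}
```

View pics/side0.png

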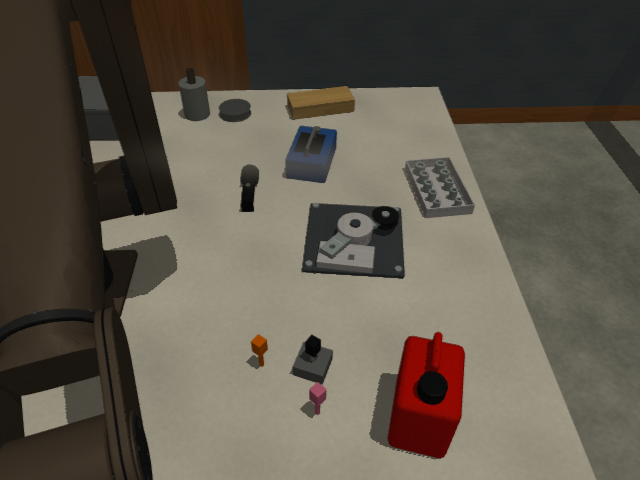

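View pics/top0.png

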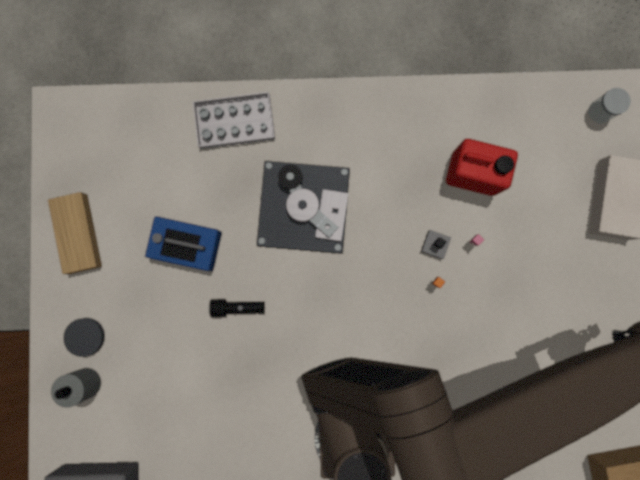

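The side view shows the black pin at about (313,346) in its stand and the tensioner at (355,240). Its lug and eye are near (335,246), and a dark slot sits near (351,257). In the top view the pin is at (438,243), the lug at (322,224) and the slot near (335,211). I'll zoom in on both.

Run:
```python
import cv2,numpy as np
s=cv2.imread('pics/side0.png');t=cv2.imread('pics/top0.png')
def z(im,x0,y0,w,h,f): return cv2.resize(im[y0:y0+h,x0:x0+w],None,fx=f,fy=f,interpolation=cv2.INTER_CUBIC)
a=z(s,295,195,120,90,5); b=z(t,250,150,110,110,5)
cv2.imwrite('pics/za.png',a);cv2.imwrite('pics/zb.png',b)
cv2.imwrite('pics/zc.png',np.hstack([z(s,285,330,60,60,6),z(t,410,215,60,60,6)]))
```

```text
(no output)
```

View pics/za.png

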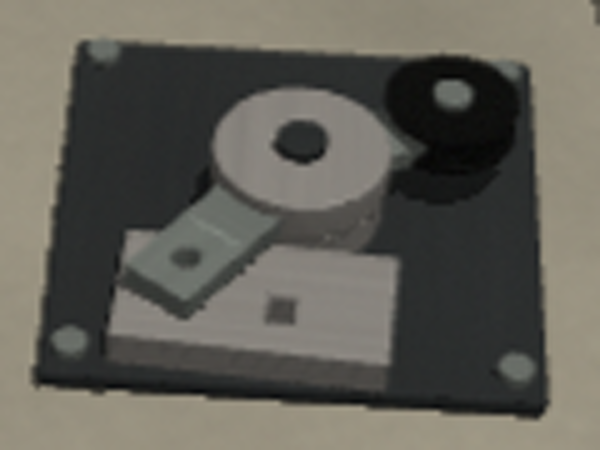

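View pics/zb.png

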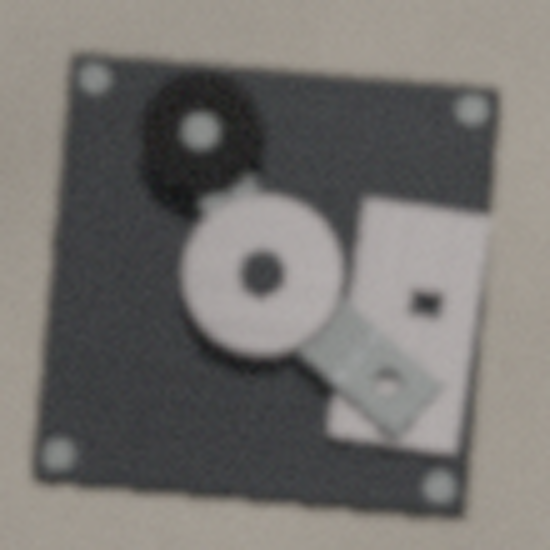

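View pics/zc.png

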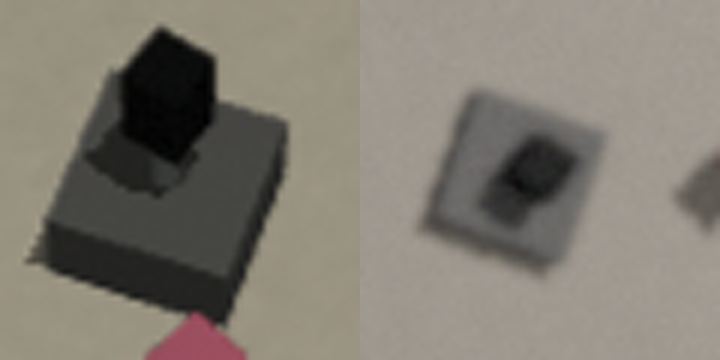

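```bash
cat > h.py <<'E'
import numpy as np, cv2
from plant import readout, optics
from scipy.optimize import least_squares
from scipy.spatial.transform import Rotation as R
def proj(c,P):
    k=optics.calibration(c)
    return cv2.projectPoints(np.atleast_2d(np.array(P,float)),k['rvec'],k['tvec'],k['mtx'],None)[0][:,0]
def onz(c,uv,z):
    k=optics.calibration(c);M=cv2.Rodrigues(k['rvec'])[0];C=-M.T@k['tvec'].ravel()
    d=M.T@np.linalg.inv(k['mtx'])@np.array([uv[0],uv[1],1.]); return C+d*(z-C[2])/d[2]
def tri(us,ut):
    return least_squares(lambda p:np.r_[proj('side',p)[0]-us,proj('top',p)[0]-ut],[.6,0,.05])
def crop(uv,o,f): return np.array(o)+(np.array(uv)+.5)/f-.5
E
python3 - <<'E'
from h import *
for n,a,b,z in (("pivot",(301,141),(263,273),.057),("eye",(186,258),(387,380),.044),("slot",(281,310),(426,303),.030)):
    u=crop(a,(295,195),5);v=crop(b,(250,150),5)
    print(n,u,v,onz('side',u,z).round(4),onz('top',v,z).round(4),tri(u,v).x.round(4))
S=[crop(p,(285,330),6) for p in [(110,72),(288,122),(228,275),(48,222)]]
T=[crop(p,(410,215),6) for p in [(118,88),(245,132),(195,268),(72,225)]]
for s in S: print('S',onz('side',s,.03).round(4))
for s in T: print('T',onz('top',s,.03).round(4))
print('pin top', onz('side',crop((167,57),(285,330),6),.088).round(4), onz('top',crop((187,165),(410,215),6),.088).round(4))
k=optics.calibration('top');M=cv2.Rodrigues(k['rvec'])[0];print(-M.T@k['tvec'])
k=optics.calibration('side');M=cv2.Rodrigues(k['rvec'])[0];print(-M.T@k['tvec'])
E
```

```text
pivot [354.8 222.8] [302.2 204.2] [0.603  0.1199 0.057 ] [0.6039 0.1228 0.057 ] [0.6038 0.123  0.0541]
eye [331.8 246.2] [327.  225.6] [0.5464 0.0585 0.044 ] [0.5482 0.0609 0.044 ] [0.5474 0.0609 0.0416]
slot [350.8 256.6] [334.8 210.2] [0.5882 0.0381 0.03  ] [0.5891 0.0396 0.03  ] [0.5888 0.0396 0.0285]
S [ 0.4761 -0.185   0.03  ]
S [ 0.5325 -0.2058  0.03  ]
S [ 0.5107 -0.2601  0.03  ]
S [ 0.4557 -0.2398  0.03  ]
T [ 0.5323 -0.2043  0.03  ]
T [ 0.5116 -0.2584  0.03  ]
T [ 0.4535 -0.2343  0.03  ]
T [ 0.4735 -0.1821  0.03  ]
pin top [ 0.4934 -0.2197  0.088 ] [ 0.4948 -0.222   0.088 ]
[0.41145381 0.05018959 1.5568789 ]
[ 0.47501528 -0.77408347  0.89291295]
```

Run:
```python
from h import *
s=cv2.imread('pics/side0.png');t=cv2.imread('pics/top0.png')
def z(im,x0,y0,w,h,f):
    c=im[y0:y0+h,x0:x0+w].astype(float); c=255*np.clip(c/110,0,1)**.45
    return cv2.resize(c.astype(np.uint8),None,fx=f,fy=f,interpolation=cv2.INTER_CUBIC)
cv2.imwrite('pics/zd.png',np.hstack([z(s,297,330,32,32,12),z(t,422,228,32,32,12)]))
for n,a,b in (("orange",(259.7,340),(439.5,280.9)),("pink",(316.2,389),(477,239))):
    print(n,onz('side',a,.08).round(3),onz('top',b,.084).round(3))
```

```text
orange [ 0.397 -0.213  0.08 ] [ 0.398 -0.216  0.084]
pink [ 0.497 -0.316  0.08 ] [ 0.5   -0.314  0.084]
```

View pics/zd.png

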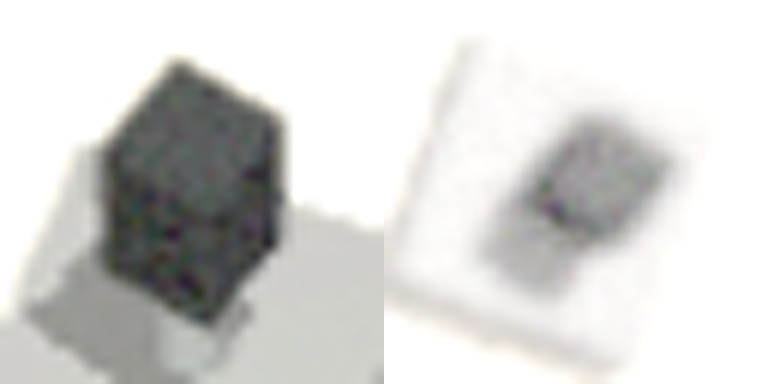

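Run:
```python
from h import *
o=(297,330)
obs=[crop(p,o,12) for p in [(178,62),(280,125),(212,215),(105,150),(210,325),(107,262),(272,240)]]
for w in obs[:4]: print(onz('side',w,.088).round(4))
# corner order: back,right,front,left (world, as viewed from side cam looking +y): back=+y
def model(p):
    x,y,th=p; out=[]
    for ang,z in ((90,.088),(0,.088),(-90,.088),(180,.088),(-90,.054),(180,.054),(0,.054)):
        a=np.radians(ang)+th; out.append([x+.011*2**.5*np.cos(a),y+.011*2**.5*np.sin(a),z])
    return proj('side',out)
r=least_squares(lambda p:(model(p)-obs).ravel(),[.494,-.221,0.])
print(r.x, np.degrees(r.x[2]), np.degrees(r.x[2])-45, r.fun.round(1))
ut=[crop(p,(422,228),12) for p in [(595-384,118),(670-384,160),(605-384,237),(540-384,190)]]
for w in ut: print('T',onz('top',w,.088).round(4))
print(np.mean([onz('top',w,.088) for w in ut],0))
s=readout.get_state(); m=R.from_quat(s['tcp_rot']).as_matrix(); print(m.round(3))
```

```text
[ 0.4918 -0.2101  0.088 ]
[ 0.5068 -0.2221  0.088 ]
[ 0.496  -0.2377  0.088 ]
[ 0.4803 -0.2257  0.088 ]
[ 0.4935681  -0.22256428  0.1480735 ] 8.483986365464144 -36.51601363453585 [-0.3 -1.3  1.1 -0.9 -0.1  0.1 -1.2 -0.4  0.1  1.4 -1.1  0.8  1.6  0.1]
T [ 0.5067 -0.2184  0.088 ]
T [ 0.4975 -0.2336  0.088 ]
T [ 0.4818 -0.2195  0.088 ]
T [ 0.492  -0.2064  0.088 ]
[ 0.49448112 -0.21948477  0.088     ]
[[ 0.434 -0.901  0.   ]
 [-0.901 -0.434 -0.   ]
 [ 0.     0.    -1.   ]]
```

```bash
cat >> h.py <<'E'
def delta(target,yaw=None):
    """remaining shift in tool mm, and turn rotvec to tool-down with tool x at yaw deg"""
    s=readout.get_state();m=R.from_quat(s['tcp_rot'])
    print('t',round(s['time'],2),'pos',s['eef_pos'].round(4),'yaw',np.degrees(np.arctan2(*m.as_matrix()[[1,0],0])).round(2),'F',s['contact_force'].round(1),'T',s['wrist_torque'].round(2),'op',round(s['opening'],3))
    print('shift mm',(m.inv().apply(np.array(target)-s['eef_pos'])*1000).round(1))
    if yaw is not None:
        a=np.radians(yaw);g=R.from_matrix(np.array([[np.cos(a),np.sin(a),0],[np.sin(a),-np.cos(a),0],[0,0,-1]]))
        print('turn',(m.inv()*g).as_rotvec().round(4))
E
python3 -m crank '0 0 0 0 0 -0.165; 0 0 0 0 0 -0.165; 0 0 0 0 0 -0.164' 1 ; python3 -c "
from h import *
delta([.494,-.221,.2],-36)"
```

```text
time: 1.27
eef_pos: [0.2929, -0.6081, 0.2313]
tcp_rot: [0.952, -0.306, 0.0, -0.0]
contact_force: [-0.1, -0.3, -0.5]
opening: 0.995
t 1.27 pos [ 0.2929 -0.6081  0.2313] yaw -35.67 F [-0.1 -0.3 -0.5] T [ 0.03  0.   -0.01] op 0.995
shift mm [ -62.4 -431.8   31.3]
turn [-0.      0.      0.0057]
```

```bash
python3 -m crank '-8 -60 0 0 0 0.0057; -8 -60 0 0 0 0; -9 -60 0 0 0 0; -9 -60 0 0 0 0; -9 -60 0 0 0 0' && python3 -m crank '-9 -60 0 0 0 0; -9 -60 10 0 0 0;0 -12 20 0 0 0;0 0 0 0 0 0'
python3 - <<'E'
from h import *
delta([.494,-.221,.054],-36)
for c in ("side","top"):
    im=optics.read_camera(c); cv2.imwrite(f"pics/{c}1.png",im[:,:,::-1])
E
```

```text
time: 1.9
eef_pos: [0.4363, -0.339, 0.2316]
tcp_rot: [0.95, -0.312, 0.0, 0.0]
contact_force: [0.7, -0.7, 0.8]
opening: 1.001
time: 2.4
eef_pos: [0.4983, -0.2227, 0.1991]
tcp_rot: [0.95, -0.311, -0.002, -0.0]
contact_force: [0.4, -0.3, -0.4]
opening: 1.0
t 2.4 pos [ 0.4983 -0.2227  0.1991] yaw -36.21 F [ 0.4 -0.3 -0.4] T [-0.01  0.03  0.01] op 1.0
shift mm [ -3.8   1.1 145.1]
turn [ 0.0006  0.0043 -0.0037]
```

View pics/side1.png

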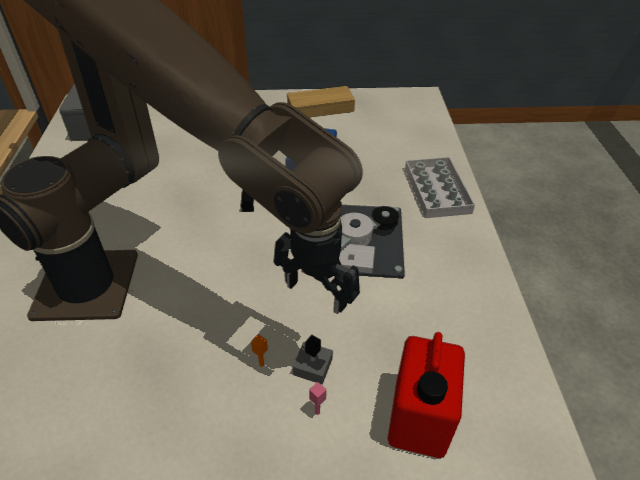

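The gripper is open above the pin: its tips are near (288,275) and (345,295), with the stand below at (312,355). I'll centre it and descend.

```bash
python3 -m crank '-3.8 1 20 0 0.004 -0.003; 0 0 30 0 0 0; 0 0 30 0 0 0; 0 0 20 0 0 0; 0 0 0 0 0 0' 1 && python3 -c "
from h import *
p=readout.get_state()['eef_pos'];print(proj('side',p),proj('top',p))
delta([.494,-.221,.054],-36)
im=optics.read_camera('side'); cv2.imwrite('pics/side2.png',cv2.resize(im[250:410,220:420,::-1],None,fx=4,fy=4,interpolation=cv2.INTER_CUBIC))"
```

```text
time: 3.12
eef_pos: [0.4945, -0.2236, 0.1002]
tcp_rot: [0.95, -0.311, 0.0, 0.0]
contact_force: [0.4, -0.1, 0.9]
opening: 1.0
[[313.10120512 336.93613465]] [[442.30141733 241.87113872]]
t 3.12 pos [ 0.4945 -0.2236  0.1002] yaw -36.28 F [ 0.4 -0.1  0.9] T [ 0.01 -0.05 -0.06] op 1.0
shift mm [-2.  -1.8 46.2]
turn [ 0.0003 -0.0011 -0.0049]
```

View pics/side2.png

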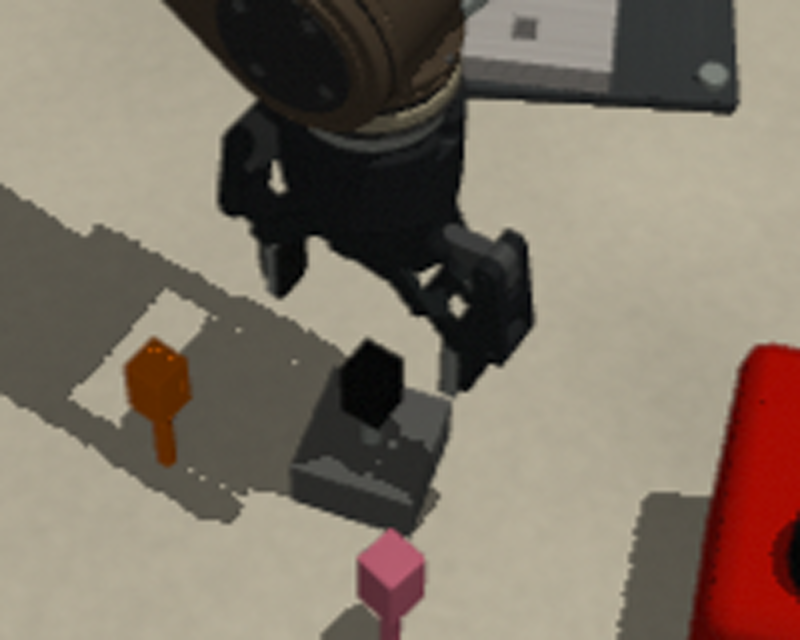

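The open fingers sit either side of the black block, which is at crop (372,385). I'll descend the rest of the way.

```bash
python3 -m crank '-2 -1.8 16 0 0 -0.004; 0 0 20 0 0 0; 0 0 9 0 0 0; 0 0 0 0 0 0' 1 && python3 -c "
from h import *
delta([.494,-.221,.054],-36)"
```

```text
time: 3.68
eef_pos: [0.4951, -0.2197, 0.0558]
tcp_rot: [0.951, -0.308, 0.001, 0.0]
contact_force: [0.3, 0.0, 0.8]
opening: 1.0
t 3.67 pos [ 0.4951 -0.2197  0.0558] yaw -35.9 F [0.3 0.  0.8] T [-0.    0.   -0.03] op 1.0
shift mm [-0.2  1.7  1.8]
turn [ 0.     -0.0028  0.0017]
```

```bash
python3 -m crank '0 1 0 0 0 0; 0 0 0 0 0 0; 0 0 0 0 0 0; 0 0 0 0 0 0;0 0 0 0 0 0' -1 25; python3 -m crank '0 0 0 0 0 0; 0 0 0 0 0 0;0 0 0 0 0 0' -1 70;python3 -c "
from h import *
delta([.494,-.221,.054],-36)
im=optics.read_camera('side'); cv2.imwrite('pics/side3.png',cv2.resize(im[250:410,220:420,::-1],None,fx=4,fy=4,interpolation=cv2.INTER_CUBIC))"
```

```text
time: 4.3
eef_pos: [0.4951, -0.2209, 0.0568]
tcp_rot: [0.951, -0.308, 0.002, 0.001]
contact_force: [0.1, 0.3, 1.7]
opening: 0.254
time: 4.68
eef_pos: [0.4951, -0.2209, 0.0568]
tcp_rot: [0.951, -0.308, 0.002, 0.001]
contact_force: [-0.6, 0.8, 5.0]
opening: 0.246
t 4.67 pos [ 0.4951 -0.2209  0.0568] yaw -35.91 F [-0.6  0.8  5. ] T [ 0.16  0.25 -0.01] op 0.246
shift mm [-0.9  0.7  2.8]
turn [-0.0001 -0.0046  0.0016]
```

View pics/side3.png

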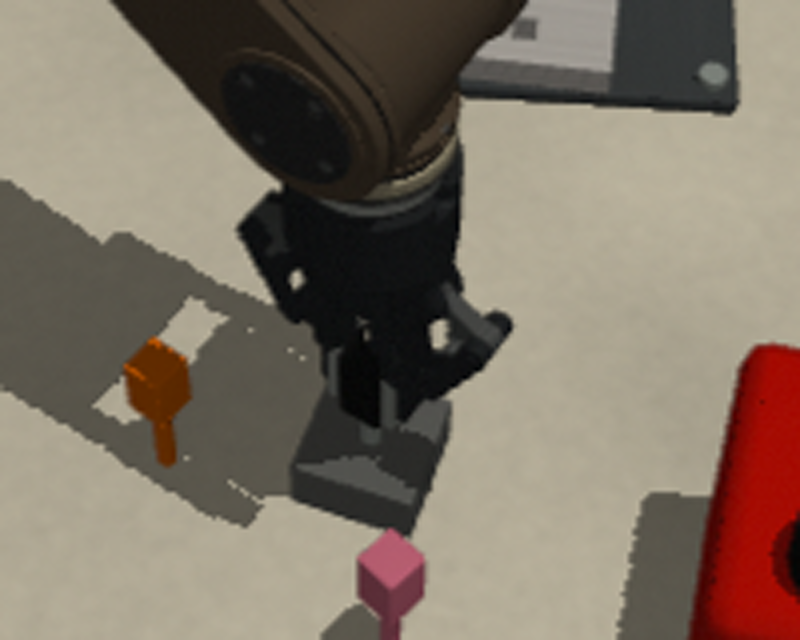

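```bash
python3 -m crank '0 0 -5 0 0 0; 0 0 -10 0 0 0; 0 0 -20 0 0 0; 0 0 -30 0 0 0;0 0 -25 0 0 0' ; python3 -m crank '0 0 0 0 0 0; 0 0 0 0 0 0';python3 -c "
from h import *
delta([.5473,.0597,.145],-42)
for c in ('side','top'):
    im=optics.read_camera(c); cv2.imwrite('pics/%s4.png'%c,im[:,:,::-1])
im=cv2.imread('pics/side4.png')
cv2.imwrite('pics/z4.png',cv2.resize(im[220:400,200:420],None,fx=3.6,fy=3.3,interpolation=cv2.INTER_CUBIC))"
```

```text
time: 5.35
eef_pos: [0.4943, -0.2204, 0.1475]
tcp_rot: [0.951, -0.308, 0.002, 0.001]
contact_force: [0.9, 0.6, 0.1]
opening: 0.245
time: 5.6
eef_pos: [0.4938, -0.2201, 0.1452]
tcp_rot: [0.951, -0.308, 0.001, 0.0]
contact_force: [-0.1, -0.0, -0.7]
opening: 0.241
t 5.6 pos [ 0.4938 -0.2201  0.1452] yaw -35.91 F [-0.1 -0.  -0.7] T [0.03 0.01 0.04] op 0.241
shift mm [-120.8 -258.    -0. ]
turn [-0.     -0.0021  0.1063]
```

View pics/z4.png

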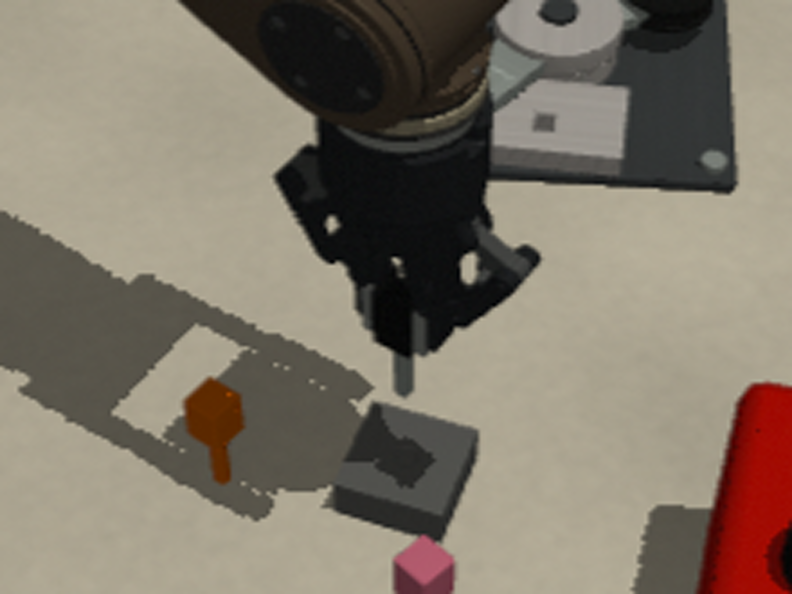

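Run:
```python
from h import *
p=readout.get_state()['eef_pos']
print(proj('side',[p[0],p[1],p[2]-.0528]), onz('side',(311.9-.3,338.3),.0924))
im=cv2.imread('pics/side4.png')
c=im[305:350,290:335].astype(float); c=255*np.clip(c/140,0,1)**.6
cv2.imwrite('pics/z5.png',cv2.resize(c.astype(np.uint8),None,fx=12,fy=12,interpolation=cv2.INTER_CUBIC))
```

```text
[[312.52071888 337.95533064]] [ 0.49186947 -0.22102784  0.0924    ]
```

View pics/z5.png

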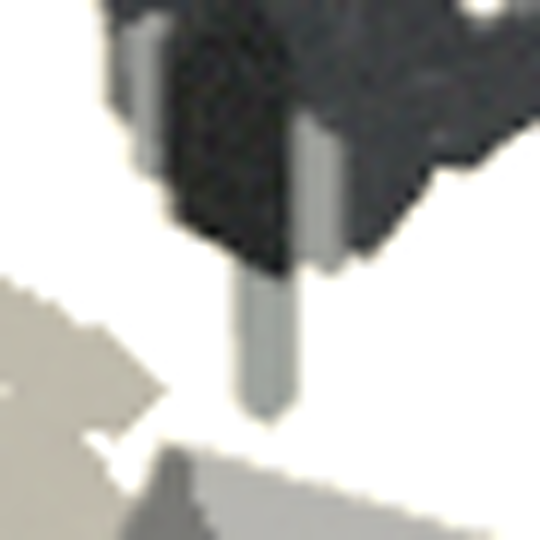

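```bash
python3 -m crank '0 0 0 0 -0.002 0.106; 0 0 0 0 0 0'; python3 -c "
from h import *
delta([.548,.060,.145],-42)"
```

```text
time: 5.95
eef_pos: [0.4939, -0.2201, 0.145]
tcp_rot: [0.934, -0.358, -0.0, -0.0]
contact_force: [0.5, -0.3, -0.6]
opening: 0.248
t 5.95 pos [ 0.4939 -0.2201  0.145 ] yaw -41.92 F [ 0.5 -0.3 -0.6] T [ 0.09  0.02 -0.02] op 0.248
shift mm [-146.9 -244.6    0. ]
turn [-0.      0.0004  0.0014]
```

```bash
python3 -m crank '-29 -49 0 0 0 0;-29 -49 0 0 0 0;-29 -49 0 0 0 0;-29 -49 0 0 0 0;-21 -35 0 0 0 0'; python3 -m crank '-8 -12 0 0 0 0;-2 -1.6 0 0 0 0; 0 0 0 0 0 0; 0 0 0 0 0 0'; python3 -c "
from h import *
delta([.548,.060,.145],-42)
for c in ('side','top'):
    im=optics.read_camera(c); cv2.imwrite('pics/%s6.png'%c,im[:,:,::-1])
im=cv2.imread('pics/side6.png')
c=im[170:270,280:400].astype(float); c=255*np.clip(c/200,0,1)**.6
cv2.imwrite('pics/z6.png',cv2.resize(c.astype(np.uint8),None,fx=6,fy=6,interpolation=cv2.INTER_CUBIC))"
```

```text
time: 6.58
eef_pos: [0.5469, 0.0451, 0.1455]
tcp_rot: [0.934, -0.357, 0.0, 0.0]
contact_force: [0.4, -0.3, -0.7]
opening: 0.245
time: 7.08
eef_pos: [0.5488, 0.0584, 0.1461]
tcp_rot: [0.933, -0.359, 0.001, 0.0]
contact_force: [0.1, -0.4, -0.8]
opening: 0.244
t 7.08 pos [0.5488 0.0584 0.1461] yaw -42.07 F [ 0.1 -0.4 -0.8] T [-0.05  0.02  0.05] op 0.244
shift mm [-1.7 -0.6  1.1]
turn [-0.     -0.0021 -0.0012]
```

View pics/z6.png

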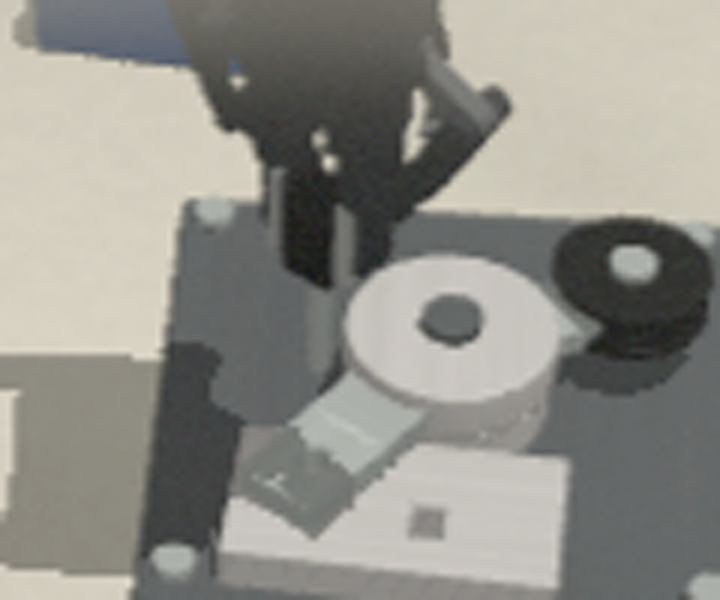

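View pics/top6.png

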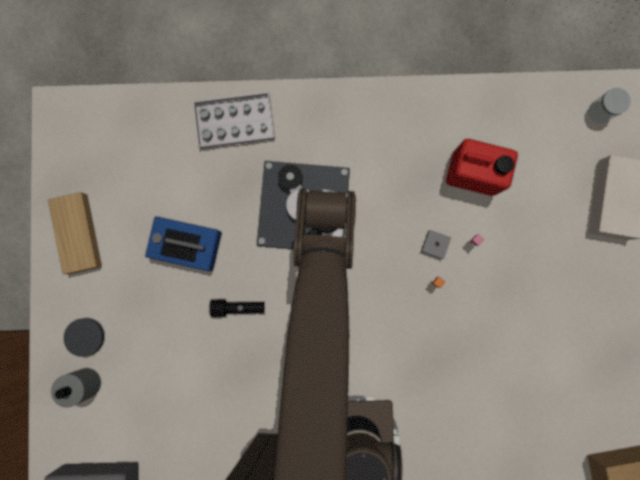

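Run:
```python
from h import *
f=onz('side',(332.5,231.3),.0933); e=onz('side',(331.8,246.2),.044)
p=readout.get_state()['eef_pos']; print(p,f,e,'proj',proj('side',[p[0],p[1],.0933]), 'target tcp',p+e-f)
im=cv2.imread('pics/side6.png')
c=im[205:260,305:360].astype(float); c=255*np.clip(c/200,0,1)**.6
cv2.imwrite('pics/z7.png',cv2.resize(c.astype(np.uint8),None,fx=10,fy=10,interpolation=cv2.INTER_CUBIC))
```

```text
[0.54890738 0.05860531 0.14614545] [0.54644487 0.05558599 0.0933    ] [0.54635091 0.05849231 0.044     ] proj [[333.54215673 230.31613112]] target tcp [0.54881341 0.06151164 0.09684545]
```

View pics/z7.png

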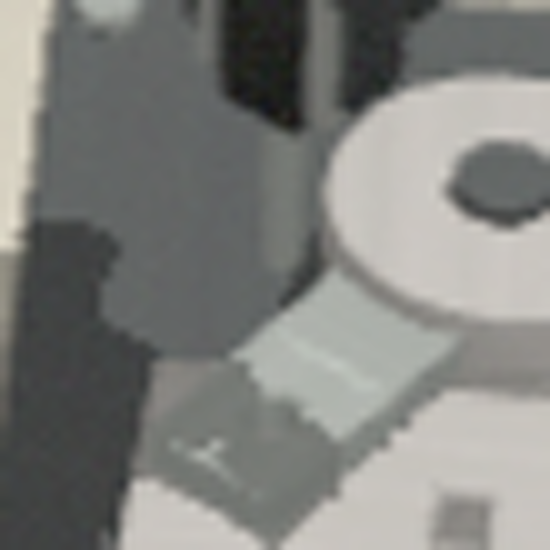

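```bash
python3 -m crank '-1.7 -1.9 15 0 0 0;0 0 15 0 0 0;0 0 10 0 0 0;0 0 0 0 0 0; 0 0 0 0 0 0'; python3 -c "
from h import *
delta([.5488,.0612,.105],-42)
im=optics.read_camera('side');im=im[:,:,::-1]
c=im[205:265,305:365].astype(float); c=255*np.clip(c/200,0,1)**.6
cv2.imwrite('pics/z8.png',cv2.resize(c.astype(np.uint8),None,fx=10,fy=10,interpolation=cv2.INTER_CUBIC))"
```

```text
time: 7.8
eef_pos: [0.5492, 0.0621, 0.1063]
tcp_rot: [0.934, -0.358, 0.001, 0.0]
contact_force: [0.1, -0.3, -0.9]
opening: 0.248
t 7.8 pos [0.5492 0.0621 0.1063] yaw -41.98 F [ 0.1 -0.3 -0.9] T [-0.    0.06 -0.04] op 0.248
shift mm [0.3 1.  1.3]
turn [-0.0005 -0.0022  0.0004]
```

View pics/z8.png

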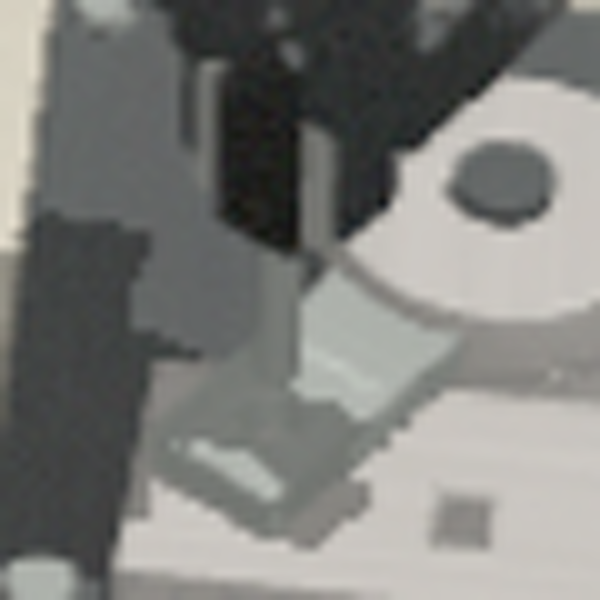

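Run:
```python
from h import *
acc=0
for i in range(4): acc=acc+optics.read_camera('side')[:,:,::-1].astype(float)
im=acc/4; np.save('pics/a9.npy',im)
c=im[228:256,318:346]; c=255*np.clip((c-45)/90,0,1)
cv2.imwrite('pics/z9.png',cv2.resize(c.astype(np.uint8),None,fx=20,fy=20,interpolation=cv2.INTER_CUBIC))
print(proj('side',[[.5464,.0585,.044],[.5464,.0585,.0535],[.5473,.0597,.044]]))
```

```text
[[331.82158661 246.19704093]
 [331.93018532 243.2206657 ]
 [332.18903256 245.80764182]]
```

View pics/z9.png

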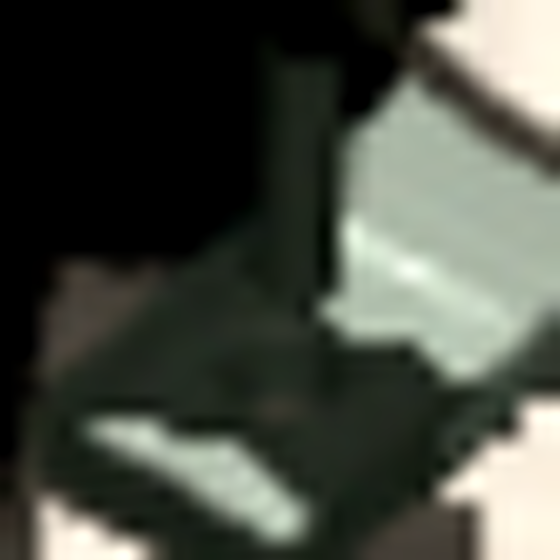

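Run:
```python
from h import *
im=np.load('pics/a9.npy')
c=im[228:256,318:346].mean(2); print(c[6:24,8:20].round(0).astype(int))
c=255*np.clip((c-40)/35,0,1)
cv2.imwrite('pics/z10.png',cv2.resize(c.astype(np.uint8),None,fx=20,fy=20,interpolation=cv2.INTER_CUBIC))
```

```text
[[ 42  42  43  44  42  50  56  57  54  65  97 105]
 [ 43  42  43  44  42  50  56  56  54  82 102 106]
 [ 43  43  44  44  43  51  56  56  54  85 104 106]
 [ 44  44  43  43  43  51  56  56  54  90 105 108]
 [ 43  43  44  44  47  52  56  56  53  96 106 106]
 [ 44  44  44  49  52  53  56  56  53 120 114 108]
 [ 43  43  52  56  53  53  56  56  53 114 123 120]
 [ 54  56  57  57  52  54  56  56  52 104 113 120]
 [ 59  56  56  57  58  54  56  56  64 103 110 109]
 [ 57  57  57  58  58  59  58  57  99 109 108 109]
 [ 57  57  58  60  60  62  62  60  64 100 109 109]
 [ 58  59  58  58  57  58  58  57  54  62  64  64]
 [ 59  58  56  55  56  58  58  57  52  55  57  58]
 [ 58  58  58  55  55  59  59  57  53  56  58  58]
 [ 58  58  58  57  58  63  63  60  57  58  58  58]
 [ 72  58  57  56  56  57  58  59  58  58  58  57]
 [107 105 104 104  71  58  58  58  58  58  57  56]
 [ 92 106 109 110 108  73  58  58  58  57  55  54]]
```

View pics/z10.png

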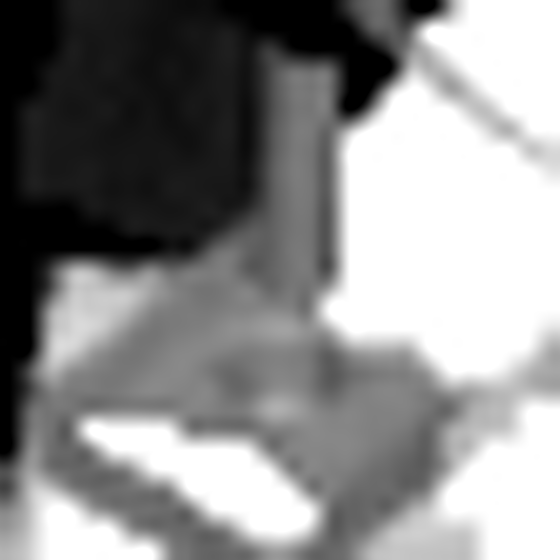

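```bash
python3 -m crank '-0.3 1.6 4 0 0 0;0 0 3 0 0 0;0 0 0 0 0 0'; python3 -m crank '0 0 2 0 0 0;0 0 0 0 0 0';python3 -c "
from h import *
delta([.5473,.0597,.085],-42)"
```

```text
time: 8.43
eef_pos: [0.5473, 0.0611, 0.0986]
tcp_rot: [0.934, -0.358, 0.0, 0.0]
contact_force: [1.0, 0.4, -1.3]
opening: 0.248
time: 8.68
eef_pos: [0.5476, 0.0611, 0.0969]
tcp_rot: [0.934, -0.358, 0.001, 0.0]
contact_force: [-0.3, -1.1, -0.5]
opening: 0.246
t 8.68 pos [0.5476 0.0611 0.0969] yaw -41.98 F [-0.3 -1.1 -0.5] T [ 0.02 -0.   -0.04] op 0.246
shift mm [ 0.7  1.2 11.9]
turn [-0.0001 -0.0017  0.0003]
```

```bash
for i in 1; do python3 -m crank '0 0 1.5 0 0 0;0 0 0 0 0 0'; done; python3 -m crank '0 0 1.5 0 0 0;0 0 0 0 0 0'; python3 -c "
from h import *
delta([.5473,.0597,.085],-42)"
```

```text
time: 8.93
eef_pos: [0.5476, 0.0611, 0.0955]
tcp_rot: [0.934, -0.358, 0.001, 0.0]
contact_force: [-0.3, 0.4, -0.7]
opening: 0.253
time: 9.18
eef_pos: [0.5476, 0.0611, 0.0939]
tcp_rot: [0.934, -0.358, 0.001, 0.0]
contact_force: [-0.3, -0.4, -1.1]
opening: 0.243
t 9.18 pos [0.5476 0.0611 0.0939] yaw -41.98 F [-0.3 -0.4 -1.1] T [-0.02 -0.03 -0.01] op 0.243
shift mm [0.8 1.2 8.9]
turn [-0.0001 -0.0017  0.0003]
```

Nothing felt yet, with the foot at a computed 41 mm. I'll continue down gently.

```bash
python3 -m crank '0 0 1.5 0 0 0;0 0 0 0 0 0'; python3 -m crank '0 0 1.5 0 0 0;0 0 0 0 0 0'; python3 -c "
from h import *
delta([.5473,.0597,.085],-42)
acc=0
for i in range(3): acc=acc+optics.read_camera('side')[:,:,::-1].astype(float)
im=acc/3; c=im[228:256,318:346].mean(2); c=255*np.clip((c-40)/35,0,1)
cv2.imwrite('pics/z11.png',cv2.resize(c.astype(np.uint8),None,fx=20,fy=20,interpolation=cv2.INTER_CUBIC))"
```

```text
time: 9.43
eef_pos: [0.5476, 0.0611, 0.0924]
tcp_rot: [0.934, -0.358, 0.001, 0.0]
contact_force: [0.5, 0.5, -0.7]
opening: 0.247
time: 9.68
eef_pos: [0.5476, 0.0611, 0.0909]
tcp_rot: [0.934, -0.358, 0.001, 0.0]
contact_force: [1.1, 0.2, -0.2]
opening: 0.244
t 9.68 pos [0.5476 0.0611 0.0909] yaw -41.98 F [ 1.1  0.2 -0.2] T [ 0.05  0.07 -0.03] op 0.244
shift mm [0.7 1.3 5.9]
turn [-0.0001 -0.0018  0.0003]
```

View pics/z11.png

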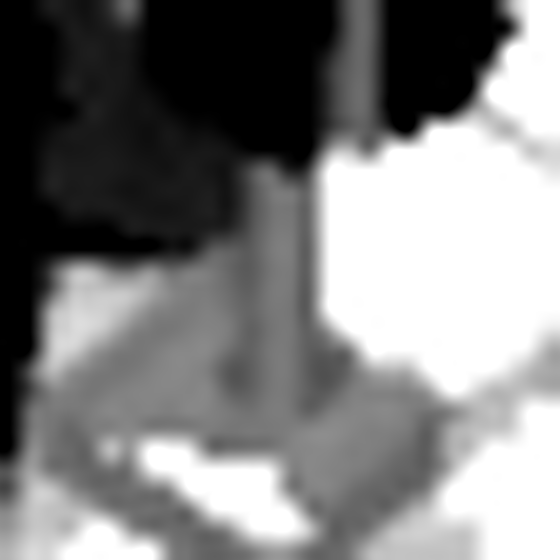

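The pin shank, at crop (280,300), now goes into the eye with dark gaps on both sides of it, and the forces are near zero. I'll continue down.

```bash
python3 -m crank '0 0 1.5 0 0 0;0 0 0 0 0 0'; python3 -m crank '0 0 1.5 0 0 0;0 0 0 0 0 0'; python3 -m crank '0 0 1.5 0 0 0;0 0 0 0 0 0'; python3 -m crank '0 0 1 0 0 0;0 0 0 0 0 0'; python3 -c "
from h import *
delta([.5473,.0597,.085],-42)"
```

```text
time: 10.07
eef_pos: [0.5476, 0.0611, 0.0894]
tcp_rot: [0.934, -0.358, 0.001, 0.0]
contact_force: [-0.5, -0.4, -1.3]
opening: 0.241
time: 10.32
eef_pos: [0.5475, 0.0611, 0.0879]
tcp_rot: [0.934, -0.358, 0.001, 0.0]
contact_force: [0.1, -0.4, -1.9]
opening: 0.247
time: 10.58
eef_pos: [0.5476, 0.0611, 0.0864]
tcp_rot: [0.934, -0.358, 0.001, 0.0]
contact_force: [-0.5, -0.2, -0.8]
opening: 0.246
time: 10.82
eef_pos: [0.5476, 0.0611, 0.0855]
tcp_rot: [0.934, -0.358, 0.001, 0.0]
contact_force: [0.2, -0.7, -0.9]
opening: 0.243
t 10.82 pos [0.5476 0.0611 0.0855] yaw -41.98 F [ 0.2 -0.7 -0.9] T [-0.01  0.04  0.01] op 0.243
shift mm [0.7 1.3 0.5]
turn [-0.0002 -0.0019  0.0004]
```

```bash
for i in 1; do python3 -m crank '0 0 0.7 0 0 0;0 0 0 0 0 0' | egrep 'eef|force'; done; python3 -m crank '0 0 0.7 0 0 0;0 0 0 0 0 0'| egrep 'eef|force'; python3 -m crank '0 0 0.7 0 0 0;0 0 0 0 0 0'| egrep 'eef|force'
```

```text
eef_pos: [0.5477, 0.0611, 0.0848]
contact_force: [-0.3, 0.4, -0.7]
eef_pos: [0.5477, 0.0611, 0.0841]
contact_force: [-0.2, 0.2, 0.2]
eef_pos: [0.5476, 0.0611, 0.0834]
contact_force: [0.4, -0.1, -1.3]
```

```bash
python3 -m crank '0 0 0.6 0 0 0;0 0 0 0 0 0'| egrep 'eef|force'; python3 -m crank '0 0 0.6 0 0 0;0 0 0 0 0 0'| egrep 'eef|force';  python3 -m crank '0 0 0.6 0 0 0;0 0 0 0 0 0'| egrep 'eef|force'
```

```text
eef_pos: [0.5477, 0.0611, 0.0829]
contact_force: [0.6, 0.1, -0.4]
eef_pos: [0.5479, 0.0611, 0.0829]
contact_force: [-2.3, -0.6, 4.2]
eef_pos: [0.548, 0.0612, 0.0828]
contact_force: [-3.4, -0.1, 6.7]
```

The foot touched the plate top at TCP z 0.0829, which gives a foot offset of 52.9 mm and matches the estimate. I'll back off 2.6 mm and start the swing.

```bash
python3 -m crank '0 0 -2.6 0 0 0;0 0 0 0 0 0'| egrep 'eef|force'; python3 -m crank '3.4 -0.07 0 0 0 -0.04;3.4 -0.07 0 0 0 -0.04;0 0 0 0 0 0'; python3 -c "
from h import *
delta([.5477,.0611,.0843],-42)"
```

```text
eef_pos: [0.5477, 0.0611, 0.0841]
contact_force: [-0.6, 1.1, -1.3]
time: 12.95
eef_pos: [0.5517, 0.0575, 0.0835]
tcp_rot: [0.947, -0.321, -0.001, 0.0]
contact_force: [-2.9, 2.5, 0.6]
opening: 0.243
t 12.95 pos [0.5517 0.0575 0.0835] yaw -37.46 F [-2.9  2.5  0.6] T [ 0.59  0.55 -0.  ] op 0.243
shift mm [-5.4 -0.4 -0.8]
turn [0.0007 0.0017 0.0793]
```

```bash
python3 -m crank '3.4 -0.07 -0.3 0 0 -0.04;3.4 -0.07 0 0 0 -0.04;3.4 -0.07 0 0 0 -0.04;3.4 -0.07 0 0 0 -0.04;0 0 0 0 0 0'; python3 -c "
from h import *
delta([.5477,.0611,.0843],-42)"
```

```text
time: 13.58
eef_pos: [0.5628, 0.0499, 0.0835]
tcp_rot: [0.97, -0.244, -0.001, 0.0]
contact_force: [-3.2, 2.0, 0.5]
opening: 0.247
t 13.57 pos [0.5628 0.0499 0.0835] yaw -28.3 F [-3.2  2.   0.5] T [0.56 0.76 0.02] op 0.247
shift mm [-18.6  -2.7  -0.8]
turn [0.0016 0.0019 0.2392]
```

```bash
python3 -m crank '3.4 -0.07 -0.2 0 0 -0.04;3.4 -0.07 0 0 0 -0.04;3.4 -0.07 0 0 0 -0.04;3.4 -0.07 0 0 0 -0.04;0 0 0 0 0 0'; python3 -m crank '3.4 -0.07 0 0 0 -0.04;3.4 -0.07 0 0 0 -0.04;0 0 0 0 0 0'; python3 -c "
from h import *
delta([.5477,.0611,.0843],-42)
acc=0
for i in range(3): acc=acc+optics.read_camera('side')[:,:,::-1].astype(float)
im=acc/3; c=im[210:270,310:380]; c=255*np.clip((c-30)/150,0,1)**.6
cv2.imwrite('pics/z12.png',cv2.resize(c.astype(np.uint8),None,fx=9,fy=9,interpolation=cv2.INTER_CUBIC))"
```

```text
time: 14.2
eef_pos: [0.5751, 0.0441, 0.0836]
tcp_rot: [0.986, -0.166, -0.001, 0.001]
contact_force: [-4.6, 1.1, -2.0]
opening: 0.249
time: 14.58
eef_pos: [0.5817, 0.042, 0.0836]
tcp_rot: [0.992, -0.127, -0.001, 0.001]
contact_force: [-5.7, 1.0, -2.2]
opening: 0.246
t 14.57 pos [0.5817 0.042  0.0836] yaw -14.55 F [-5.7  1.  -2.2] T [0.12 1.08 0.02] op 0.246
shift mm [-37.7  -9.9  -0.6]
turn [0.0023 0.0016 0.4791]
```

View pics/z12.png

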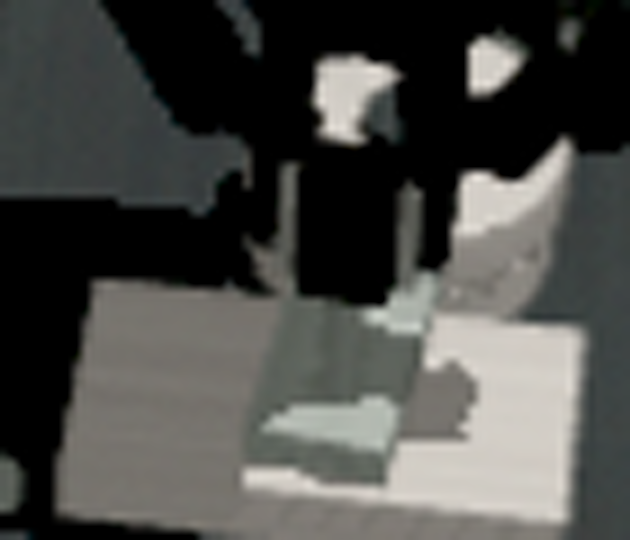

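The lug with the pin in it, at crop (335,370), now covers the slot's left side. I'll swing a little more and then probe down.

```bash
python3 -m crank '2.6 -0.04 0 0 0 -0.03;2.6 -0.04 0 0 0 -0.03;0 0 0 0 0 0'; python3 -m crank '0 0 0.8 0 0 0;0 0 0 0 0 0'| egrep 'eef|force';python3 -m crank '0 0 0.8 0 0 0;0 0 0 0 0 0'| egrep 'eef|force'; python3 -c "
from h import *
delta([.589,.041,.0843],-10)"
```

```text
time: 15.1
eef_pos: [0.5869, 0.0408, 0.0837]
tcp_rot: [0.995, -0.097, -0.001, 0.001]
contact_force: [-4.9, -0.1, -3.2]
opening: 0.243
eef_pos: [0.5874, 0.0407, 0.0837]
contact_force: [-5.9, 0.1, -1.7]
eef_pos: [0.588, 0.0407, 0.0836]
contact_force: [-4.8, 0.7, 0.4]
t 15.6 pos [0.588  0.0407 0.0836] yaw -11.11 F [-4.8  0.7  0.4] T [ 0.05  1.18 -0.1 ] op 0.245
shift mm [ 0.9 -0.5 -0.7]
turn [ 0.0017 -0.001  -0.0194]
```

```bash
python3 -m crank '0 0 0.8 0 0 0;0 0 0 0 0 0'| egrep 'eef|force';python3 -m crank '1 0 0 0 0 -0.012;0 0 0 0 0 0'| egrep 'eef|force';python3 -m crank '1 0 0 0 0 -0.012;0 0 0 0 0 0'| egrep 'eef|force'
```

```text
eef_pos: [0.5883, 0.0407, 0.0833]
contact_force: [-5.0, 0.6, 1.7]
eef_pos: [0.5893, 0.0405, 0.0832]
contact_force: [-5.7, -0.0, 1.3]
eef_pos: [0.5903, 0.0403, 0.0832]
contact_force: [-5.6, 1.0, 1.6]
```

```bash
python3 -m crank '0 0 1 0 0 0;0 0 0 0 0 0'| egrep 'eef|force';python3 -m crank '1 0 0 0 0 -0.012;0 0 0 0 0 0'| egrep 'eef|force';python3 -m crank '1 0 0 0 0 -0.012;0 0 0 0 0 0'| egrep 'eef|force'; python3 -c "
from h import *
delta([.589,.041,.0843],-10)
acc=0
for i in range(3): acc=acc+optics.read_camera('side')[:,:,::-1].astype(float)
im=acc/3; c=im[210:270,310:380]; c=255*np.clip((c-30)/150,0,1)**.6
cv2.imwrite('pics/z13.png',cv2.resize(c.astype(np.uint8),None,fx=9,fy=9,interpolation=cv2.INTER_CUBIC))"
```

```text
eef_pos: [0.5903, 0.0403, 0.0823]
contact_force: [-5.2, 0.8, 1.5]
eef_pos: [0.5913, 0.0401, 0.0824]
contact_force: [-5.3, 0.5, 1.8]
eef_pos: [0.5922, 0.04, 0.0823]
contact_force: [-5.7, 0.3, 1.2]
t 17.1 pos [0.5922 0.04   0.0823] yaw -8.36 F [-5.7  0.3  1.2] T [ 0.14  1.23 -0.02] op 0.245
shift mm [-3.3 -0.6 -2. ]
turn [ 0.0016 -0.0014  0.0286]
```

View pics/z13.png

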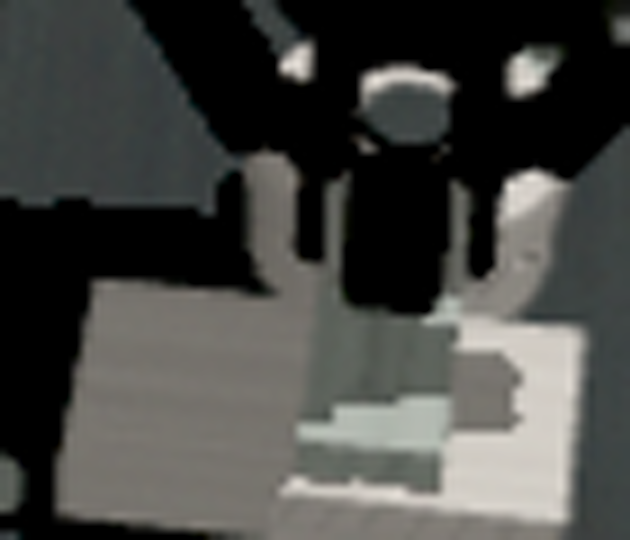

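```bash
python3 -m crank '0 0 1 0 0 0;0 0 0 0 0 0'| egrep 'eef|force';python3 -m crank '0 0 1 0 0 0;0 0 0 0 0 0'| egrep 'eef|force'
```

```text
eef_pos: [0.592, 0.04, 0.0815]
contact_force: [-6.4, -0.4, 2.7]
eef_pos: [0.5919, 0.0401, 0.0806]
contact_force: [-7.0, 0.2, 4.4]
```

Going down now pushes the pin back towards −x (Fx −5.7 to −7), so the chamfer is riding the slot's far edge. I'll ease back a little.

```bash
python3 -m crank '-1 0 0 0 0 0.012;0 0 0 0 0 0'| egrep 'eef|force';python3 -m crank '-0.7 0 0 0 0 0.008;0 0 0 0 0 0'| egrep 'eef|force'
```

```text
eef_pos: [0.5913, 0.0402, 0.0805]
contact_force: [-5.5, 0.8, 2.2]
eef_pos: [0.5907, 0.0403, 0.0805]
contact_force: [-4.7, 1.0, 2.5]
```

```bash
python3 -m crank '0 0 1 0 0 0;0 0 0 0 0 0'| egrep 'eef|force';python3 -m crank '0 0 1 0 0 0;0 0 0 0 0 0'| egrep 'eef|force';python3 -m crank '0 0 1 0 0 0;0 0 0 0 0 0'| egrep 'eef|force'
```

```text
eef_pos: [0.5906, 0.0403, 0.0794]
contact_force: [-6.0, 0.4, 2.1]
eef_pos: [0.5907, 0.0403, 0.0784]
contact_force: [-6.2, 0.4, 2.5]
eef_pos: [0.5907, 0.0403, 0.0773]
contact_force: [-5.7, -0.1, 2.5]
```

The pin is in the slot and dropping freely. I'll continue down.

```bash
python3 -m crank '0 0 1.5 0 0 0;0 0 0 0 0 0'| egrep 'eef|force';python3 -m crank '0 0 1.5 0 0 0;0 0 0 0 0 0'| egrep 'eef|force';python3 -m crank '0 0 1.5 0 0 0;0 0 0 0 0 0'| egrep 'eef|force'
```

```text
eef_pos: [0.5906, 0.0403, 0.0758]
contact_force: [-6.0, 1.0, 2.4]
eef_pos: [0.5906, 0.0403, 0.0742]
contact_force: [-4.9, 0.3, 1.6]
eef_pos: [0.5906, 0.0403, 0.0727]
contact_force: [-5.5, 0.4, 2.9]
```

```bash
python3 -m crank '0 0 1.5 0 0 0;0 0 0 0 0 0'| egrep 'eef|force';python3 -m crank '0 0 1.5 0 0 0;0 0 0 0 0 0'| egrep 'eef|force'
```

```text
eef_pos: [0.5906, 0.0403, 0.0712]
contact_force: [-4.9, 0.4, 1.7]
eef_pos: [0.5906, 0.0403, 0.0697]
contact_force: [-5.1, 0.6, 1.3]
```

```bash
python3 -m crank '0 0 1.5 0 0 0;0 0 0 0 0 0'| egrep 'eef|force';python3 -m crank '0 0 1.5 0 0 0;0 0 0 0 0 0'| egrep 'eef|force';python3 -m crank '0 0 1 0 0 0;0 0 0 0 0 0'| egrep 'eef|force'
```

```text
eef_pos: [0.5906, 0.0402, 0.0682]
contact_force: [-4.7, 0.9, 1.6]
eef_pos: [0.5906, 0.0403, 0.0667]
contact_force: [-5.7, 0.4, 2.0]
eef_pos: [0.5907, 0.0403, 0.0658]
contact_force: [-5.8, 0.2, 1.3]
```

```bash
python3 -m crank '0 0 0.8 0 0 0;0 0 0 0 0 0'| egrep 'eef|force';python3 -m crank '0 0 0.8 0 0 0;0 0 0 0 0 0'| egrep 'eef|force'
```

```text
eef_pos: [0.5907, 0.0403, 0.065]
contact_force: [-6.3, 0.3, 1.5]
eef_pos: [0.5908, 0.0403, 0.0649]
contact_force: [-7.4, 0.4, 5.3]
```

The pin has bottomed on the base plate: TCP is 0.0649, so the foot is at 12.0 mm, and Fz rose. I'll unload downward and ease back until the slot carries the spring load, then release.

```bash
python3 -m crank '-0.7 0 -0.6 0 0 0.008;0 0 0 0 0 0'| egrep 'eef|force';python3 -m crank '-0.7 0 0 0 0 0.008;0 0 0 0 0 0'| egrep 'eef|force';python3 -m crank '-0.7 0 0 0 0 0.008;0 0 0 0 0 0'| egrep 'eef|force'
```

```text
eef_pos: [0.5902, 0.0404, 0.0649]
contact_force: [-5.0, 0.3, 2.4]
eef_pos: [0.5899, 0.0404, 0.0649]
contact_force: [-4.3, 1.0, 4.0]
eef_pos: [0.5895, 0.0405, 0.0649]
contact_force: [-4.6, -0.5, 5.4]
```

```bash
python3 -m crank '-0.7 0 -0.4 0 0 0.008;0 0 0 0 0 0'| egrep 'eef|force';python3 -m crank '-0.7 0 0 0 0 0.008;0 0 0 0 0 0'| egrep 'eef|force';python3 -m crank '-0.7 0 0 0 0 0;0 0 0 0 0 0'| egrep 'eef|force'; python3 -c "
from h import *
delta([.589,.041,.0649],-10)
im=optics.read_camera('side')[:,:,::-1].astype(float)
c=im[200:270,300:390]; c=255*np.clip((c-20)/150,0,1)**.6
cv2.imwrite('pics/z14.png',cv2.resize(c.astype(np.uint8),None,fx=8,fy=8,interpolation=cv2.INTER_CUBIC))"
```

```text
eef_pos: [0.5884, 0.0407, 0.0649]
contact_force: [-3.4, -0.6, 5.5]
eef_pos: [0.588, 0.0408, 0.0649]
contact_force: [-2.7, -1.3, 5.0]
eef_pos: [0.5878, 0.0408, 0.0649]
contact_force: [0.6, -1.5, 3.4]
t 23.0 pos [0.5878 0.0408 0.0649] yaw -11.73 F [ 0.6 -1.5  3.4] T [-0.4  -0.17 -0.02] op 0.245
shift mm [ 1.2 -0.4 -0. ]
turn [ 0.0007 -0.0054 -0.0302]
```

View pics/z14.png

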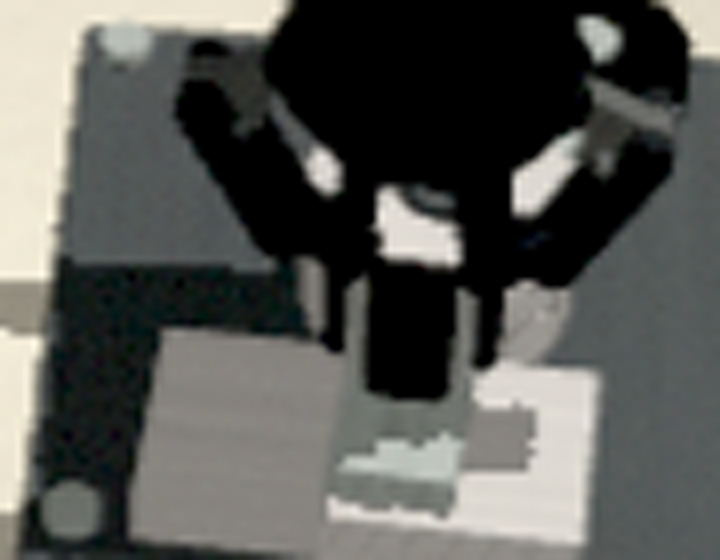

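The slot now carries the spring load (Fx about 0). I'll release in stages.

```bash
python3 -m crank '0 0 -0.5 0 0 0;0 0 0 0 0 0'| egrep 'eef|force|open';python3 -m crank '0 0 0 0 0 0;0 0 0 0 0 0;0 0 0 0 0 0' -0.4 20| egrep 'eef|force|open';python3 -m crank '0 0 0 0 0 0;0 0 0 0 0 0;0 0 0 0 0 0' 0.3| egrep 'eef|force|open'; python3 -c "
from h import *
im=optics.read_camera('side')[:,:,::-1].astype(float)
c=im[200:270,300:390]; c=255*np.clip((c-20)/150,0,1)**.6
cv2.imwrite('pics/z15.png',cv2.resize(c.astype(np.uint8),None,fx=8,fy=8,interpolation=cv2.INTER_CUBIC))"
```

```text
eef_pos: [0.5876, 0.0409, 0.0649]
contact_force: [4.0, -1.7, 0.4]
opening: 0.241
eef_pos: [0.5857, 0.0415, 0.0642]
contact_force: [0.0, -0.0, -0.2]
opening: 0.299
eef_pos: [0.5865, 0.0412, 0.0649]
contact_force: [-0.0, 1.1, 1.1]
opening: 0.648
```

View pics/z15.png

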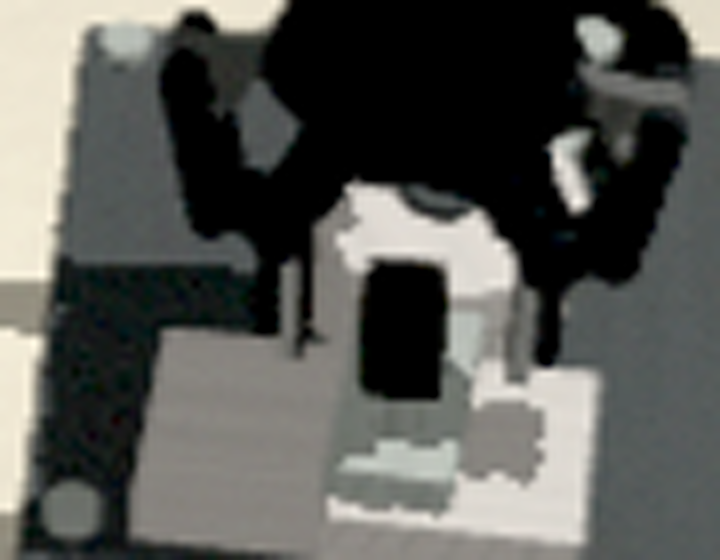

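The pin block stands alone at crop (405,330) with both fingers clear, and the arm is still held back. Opening fully and going straight up.

```bash
python3 -m crank '0 0 -2 0 0 0;0 0 -8 0 0 0;0 0 -20 0 0 0;0 0 -35 0 0 0;0 0 -40 0 0 0' 0.6| egrep 'eef|force|open';python3 -m crank '0 0 -45 0 0 0;0 55 0 0 0 0; 0 -40 0 0 0 0;0 0 0 0 0 0' | egrep 'eef|force|open'; python3 -c "
from h import *
for c in ('side','top'):
    cv2.imwrite('pics/%s16.png'%c,optics.read_camera(c)[:,:,::-1])
im=cv2.imread('pics/side16.png').astype(float)
c=im[195:285,295:415]; c=255*np.clip((c-15)/170,0,1)**.6
cv2.imwrite('pics/z16.png',cv2.resize(c.astype(np.uint8),None,fx=6,fy=6,interpolation=cv2.INTER_CUBIC))"
```

```text
eef_pos: [0.5863, 0.0413, 0.172]
contact_force: [0.2, -0.3, 0.8]
opening: 0.798
eef_pos: [0.5838, 0.0269, 0.2169]
contact_force: [-0.5, -0.4, -0.3]
opening: 0.799
```

View pics/z16.png

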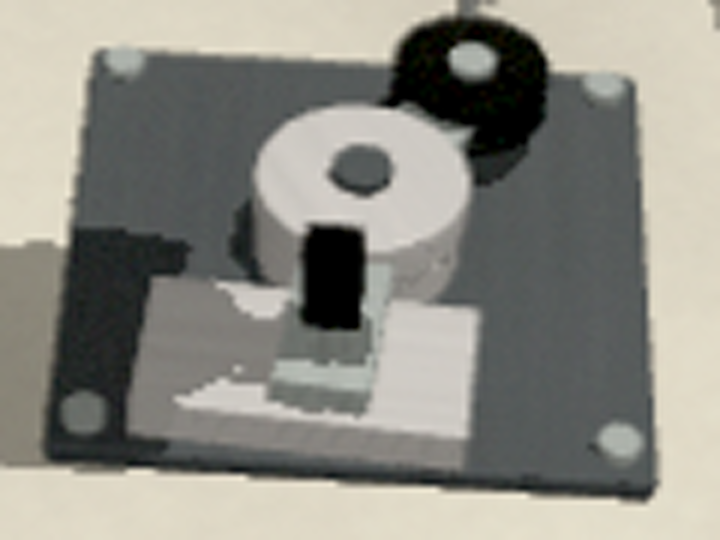

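View pics/side16.png

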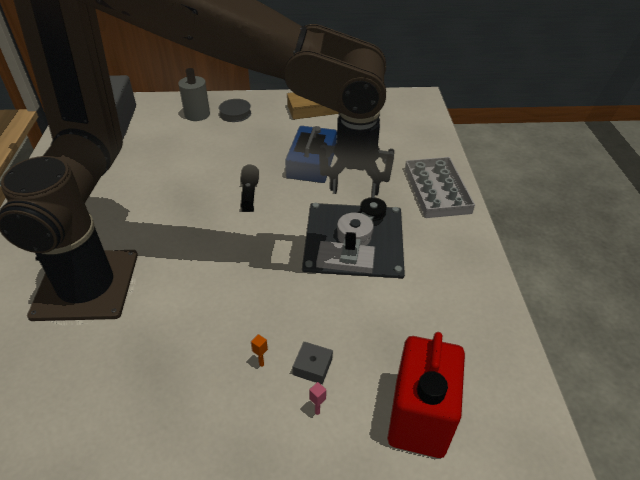

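Run:
```python
from h import *
c=np.array([.5885,.039]);
for nm,z in (('top',.096),('under',.062)):
    a=np.radians(-12); pts=[]
    for sx,sy in ((-1,1),(1,1),(1,-1),(-1,-1)):
        d=.011*np.array([sx*np.cos(a)-sy*np.sin(a),sx*np.sin(a)+sy*np.cos(a)]); pts.append([*(c+d),z])
    print(nm,((proj('side',pts)-[295,195]+.5)*6).round(0).tolist())
s=readout.get_state();print(s['time'],s['contact_force'].round(1),abs(s['dq']).max())
```

```text
top [[321.0, 220.0], [382.0, 227.0], [375.0, 270.0], [314.0, 262.0]]
under [[317.0, 286.0], [376.0, 294.0], [369.0, 336.0], [309.0, 328.0]]
25.325 [ 0.  -0.7 -0.3] 0.006844322778633694
```

Run:
```python
from h import *
a=optics.read_camera('side').astype(int)
for i in range(5): b=optics.read_camera('side').astype(int)
o=cv2.imread('pics/side0.png')[:,:,::-1].astype(int)
print('change', abs(a-b)[195:285,295:415].max())
for n,(x0,y0,x1,y1) in dict(canister=(385,325,470,460),torch=(235,160,262,212)).items(): print(n,abs(a-o)[y0:y1,x0:x1].mean())
from plant import ctrl
print(ctrl.sign_off())
```

```text
change 65
canister 1.0471459694989107
torch 0.9337606837606838
the job is handed in; nothing more can be done
None
```

The belt tensioner is locked back: the pin stands in the eye and the slot, holds the arm by itself, and the job is handed in. I drew the pin from its stand and lowered it through the eye. Then I swung the arm about 0.56 rad anticlockwise, felt for the slot and pushed the pin down until it bottomed. I eased off until the slot carried the spring, let go and withdrew upward.

**Checks that held:**
- **Depth:** the foot reached about 12 mm above the tensioner's underside when it bottomed, so it is fully home in the 18 mm slot. After release, the pin's mid-height in the side picture fits that to within about 1 mm.
- **Position:** the last side picture shows the pin upright and the arm still back over the slot with the gripper clear. I estimate its angle at about 0.56 rad.
- **Force:** wrist force readings during insertion, swing and seating stayed below about 10 N, checked at the end of each move.
- **Bystanders:** the canister and torch look unchanged in the side picture. The charger also looks in place, but part of it was hidden by the gripper, so I compared it by eye only.
- **Time:** about 26 s of the 72 s allowed.

**Checks that disagreed:**
- **Stillness:** one frame-to-frame check near the tensioner gave a peak pixel change of 65. It may be image noise or the arm's shadow, but I did not look into it before handing in.
- **Pin model:** the pin's block is about 1 pixel to the left of where I predicted it and looks a little narrower. That fits the spring pushing the pin against the slot's edge and the block having turned slightly.

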